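# Nudge the rack plate onto the mixer's locating pins

### The arm

A 6-joint arm with a two-finger parallel gripper is mounted at the origin on the work surface. World frame = base frame: x ahead of the robot, y to its left, z up, the work surface at z = 0. Lengths are in m, angles in degrees, forces in N, time in s.
With the tool pointing down it reaches from about 0.375 to 0.9 m from the base axis. Payload 3.1 kg.
Tool frame: the origin (TCP) lies on the centre line of the jaws, within the pads' length; the fingertips stand 25 mm ahead of it and the grasp point (between the pads) lies 6 mm ahead of it; z points along the fingers, y is the line along which they close (so a half turn about z gives the same grasp; the last joint's range is limited). The gripper opens to 87 mm and grips with 3 to 60 N. Pads are 19 mm wide; open, the fingers measure 117 mm over their backs; the gripper's body (75 mm by 190 mm) begins 51 mm behind the grasp point.
Start: joints at [-74.055, 30.224, 82.088, -0, 67.689, -10.227], TCP at [0.276, -0.561, 0.248] pointing down, gripper open.
Joint ranges: [-176.69, 176.69], [-43.24, 126.21], [12.49, 139.97], [-82, 262], [0, 151.66], [-163.58, 163.58]. Speed limits (degrees/s): [159.86, 159.86, 180, 180, 180, 180].

### API

Orientations are given as a 3x3 rotation matrix whose columns are the frame's x, y, z axes.
In Python, from rig import bot, cams, models gives the robot as it stands. The module is installed in compiled form; this text tells all that it offers.
- The arm moves only by the shell command python3 -m handwheel 'ROWS' [OPENING]. ROWS is JSON, a list of rows, each a list of 6 numbers: the shift along the world's x, y, z each as a share of 1 m, from -1 to 1, then the turn, a rotation vector about the world's x, y, z each as a share of 2 rad, from -1 to 1. In form: [[dx, dy, dz, wx, wy, wz], ...]. A call has exactly 8 rows; each row is the pose to reach, as a shift and turn from the pose commanded when the call began; what a row does not reach only later rows make up. A row lasts 1/12 s, in which the tool goes at most 41.7 mm and 7.16 degrees, less where a joint would pass 70% of its speed; a pose out of reach is approached as far as the arm can. A call with a number of a shift or a turn outside -1 to 1 is refused whole. A call with a gripper value outside its range is refused whole. OPENING is the opening, from -1 (shut) to 1 (fully open), so that 0 is half open, set as the call begins (- or left out, the last holds). The fingers move at their own pace and stop on an object; the grip force is fixed at half the most. Time passes only in rows, so rows that repeat a pose let the fingers close, or fill a call up. It gives the time, the measured TCP pose, the force, the opening and the grip force at its end, in the units of the state.
- bot.read_state(): the state, without advancing time (a new reading comes with each control period).
- cams.capture(name): name is "side" or "top"; returns (picture, depth): 400x640x3 uint8, blue, green, red; 400x640 float32, m along the optical axis (not along the pixel's ray), 0 where there is no reading.
- cams.calibration(name): a dict with "mtx" (3x3 intrinsics, pixels), "dist_coeffs" ([k1, k2, p1, p2, k3] as OpenCV has them; the pictures are not rectified), "R" (3x3) and "t" (3): a world point X has camera coordinates R X + t. Camera axes: x right, y down, z forward; pixel columns grow to the right and rows downward; lengths in m; the calibration is good to about 2 mm. A picture is of the moment at which its call begins. calibration takes no time and is no camera call.
- bot.hand_in(): hands the job in; it is judged then, once.
Trained networks look in the newest picture that a camera, given by its name, has taken for a name from the list of things; names that differ only in an ending like _2 or _b are one class to them, and where a whole thing is asked for, a point or a joint stands for the part that bears it (a point fixed in the world has none). Each returns a list of dicts, best first, with "conf" (0 to 1); they miss things now and then, are a little off and sometimes report something else, mostly with a low value. They report only what shows in the picture. A call takes as long as a camera call. They do not tell look-alikes from the thing itself.
- models.spot_in(query, camera): "position" ([column, row] in pixels, amid what is visible of it).
- models.tip_of(query, camera): "position" ([column, row] in pixels: a listed point, or the origin of a listed thing).
The state is a dict: "time_s": time; "joint_positions": joint angles; "qvel": joint speeds; "tau": joint torques, N m; "position": TCP position; "tcp_rot": TCP orientation; "force": force on the tool from outside, world axes, zero at the start; "moment": the same for the moment, N m; "opening": opening from 0.0 (shut) to 1.0 (fully open); "grasp_force": force on a finger pad.
Only numpy, scipy, OpenCV 4.12 (cv2) and the standard library are available. Lean on these libraries where they do the work, as an engineer would, in place of code of your own. Each camera call takes 0.05 s, during which the arm holds its last target. There are 200 camera calls.

### The job

The blue rack plate on the lab mixer was set down crooked and rides on top of the deck's two brass locating pins. Without lifting it, nudge the plate by its edges with the fingertips, up to the fence and sideways, until both holes drop over the pins and it lies flat on the deck. Do not touch the small sample cup standing on the plate, which must stay upright in its ring of posts, leave the other things on the bench where they are, and finish clear of it all.

Things in the scene. Friction and masses are not known exactly. Their poses are not given: they have to be found in the camera images.
- mixer: fixed grey laboratory mixer. Origin on the table under its aluminium deck; x points to the fence, y along it, z up; turned up to 0.3 rad from the world axes. Deck top 80 mm above the table, from x = -109 to +73 and y = -155 to +155 mm. The plate is home when its origin is at (0, 0, 80) mm here with the same axes, its far edge 1 mm short of the fence
- plate: loose blue plastic plate, 120 (x) by 200 (y) by 10 mm, 0.2 to 0.45 kg; origin at the centre of its underside. At first its far part rides on the pin tops, its near edge (x = -60) on the deck: it leans 0.1 rad. It starts 11 to 17 mm short of home in mixer x, 16 to 38 mm off to either side in y, up to 0.1 rad off in yaw. It slides at a few newtons and drops when both holes are over the pins
- fence_mid (a point): middle of the face of the mixer's fence at deck level (mixer x = +61 mm): a straight dark steel wall, 26 mm tall above the deck, 300 mm long along mixer y, 8 mm thick, beyond the plate's far edge
- hole0 (a point): centre of the plate's hole at plate x = +30, y = -50 mm, at the underside; a 15 mm round through hole that belongs over pin0
- hole1 (a point): centre of the plate's hole at plate x = +30, y = +50 mm, at the underside; a 15 mm round through hole that belongs over pin1
- pin0 (a point): foot of the brass pin at mixer x = +30, y = -50 mm, on the deck surface; 10 mm in diameter, 9 mm tall, the top 4 mm tapering to 6 mm across
- pin1 (a point): foot of the brass pin at mixer x = +30, y = +50 mm, on the deck surface; 10 mm in diameter, 9 mm tall, the top 4 mm tapering to 6 mm across
- cup: small loose amber sample cup with a red cap, 32 mm in diameter and 46 mm tall, standing at the middle of the plate inside a ring of six white posts 14 mm tall that are part of the plate (ring 47 mm across overall); origin at the centre of its underside
- specimen_a: bystander: amber specimen jar with red cap, 62 mm in diameter and 75 mm tall, loose, left of the mixer
- specimen_b: bystander: clear specimen jar with red cap, 62 mm in diameter and 75 mm tall, loose, right of the mixer
- loose_tube: bystander: a glass tube with red cap, 100 mm long and 13 mm thick, lying right of the mixer; origin under its middle
- marker: bystander: marker pen, 100 mm long and 13 mm thick, lying left of the mixer; origin under its middle
There are look-alikes about, which are no part of the job. There is more than one size of the plate; the one meant has the size given above.

How it is judged (in metres and radians):
At the end, for the whole second after the job is handed in: Both holes are round their own pins (hole and pin axes within 4 mm) with the plate's underside at the holes within 2.5 mm of the deck and the plate level within 0.025 rad; the cup stands upright (within 0.1 rad) in its ring of posts; plate and cup are at rest (horizontal distance between hole0 and pin0 below 0.004 m and horizontal distance between hole1 and pin1 below 0.004 m and height (world z) of each of hole0, hole1 below 0.0825 m and angle between plate's own z axis and vertical below 0.025 rad and angle between cup's own z axis and vertical below 0.1 rad and horizontal distance between cup and plate below 0.006 m and linear speed of plate below 0.01 m/s and linear speed of cup below 0.02 m/s); the robot touches nothing.
It fails at once if the plate is lifted (its origin more than 20 mm above the deck) or tipped beyond 0.25 rad (height (world z) of plate above 0.1 m or angle between plate's own z axis and vertical above 0.25 rad).
It fails at once if the robot touches the sample cup (contact force between any of the fingers, the arm and cup above 0.3 N).
It fails at once if the sample cup tips over (beyond 0.35 rad) (angle between cup's own z axis and vertical above 0.35 rad).
It fails at once if something else on the bench is moved by more than 15 mm (distance of any of specimen_a, specimen_b, loose_tube, marker from where it was at the start of the episode above 0.015 m).
It also fails if it takes over 61 s, if anything falls off the work surface, if the arm or the gripper's body presses on something with over 40 N, if the wrist force passes 120 N, or if a joint passes its speed limit or range.

## Working session

There is one attempt and no reset: what is moved stays moved. The work goes in short steps, Python scripts to look and compute and a shell command to move; the robot and the scene stay as the last step left them, time stands still between calls to the robot, and variables do not carry over. Pictures are saved under pics/ and viewed, at most 10 in all, crops included, and the job is handed in when it is done.

```bash
mkdir -p pics; python3 - <<'E'
from rig import bot,cams,models
import cv2
for c in("top","side"):
    p,d=cams.capture(c); cv2.imwrite(f"pics/{c}0.png",p)
    k=cams.calibration(c); print(c,k["mtx"].round(1).tolist(),k["R"].round(3).tolist(),k["t"].round(3).tolist(),k["dist_coeffs"])
    for q in("plate","fence_mid","hole0","hole1","pin0","pin1","cup","specimen_a","specimen_b","loose_tube","marker"):
        print(q,[([int(v) for v in m["position"]],round(m["conf"],2)) for m in models.tip_of(q,c)[:3]])
s=bot.read_state();print(s["time_s"],s["position"],s["tcp_rot"],s["force"])
E
```

```text
top [[378.4, 0.0, 318.8], [0.0, 378.4, 193.8], [0.0, 0.0, 1.0]] [[0.001, -1.0, 0.0], [-0.992, -0.001, -0.124], [0.124, -0.0, -0.992]] [-0.008, 0.455, 1.21] [0.02698999 0.         0.         0.         0.        ]
plate [([306, 158], 0.63), ([194, 140], 0.63)]
fence_mid [([292, 137], 0.94)]
hole0 [([316, 144], 0.68), ([287, 156], 0.62), ([415, 242], 0.62)]
hole1 [([316, 144], 0.68), ([287, 156], 0.62), ([415, 242], 0.62)]
pin0 [([309, 147], 0.91), ([281, 151], 0.77)]
pin1 [([309, 147], 0.91), ([281, 151], 0.77)]
cup [([305, 159], 0.59)]
specimen_a [([197, 194], 0.94), ([434, 143], 0.57)]
specimen_b [([197, 194], 0.94), ([434, 143], 0.57)]
loose_tube [([433, 194], 0.5)]
marker [([191, 140], 0.65)]
side [[445.2, 0.0, 316.8], [0.0, 445.2, 198.6], [0.0, 0.0, 1.0]] [[0.992, -0.122, 0.017], [-0.041, -0.462, -0.886], [0.116, 0.879, -0.464]] [-0.449, 0.112, 1.152] [-0.06448687  0.          0.          0.          0.        ]
plate [([235, 308], 0.96), ([358, 198], 0.58)]
fence_mid [([377, 189], 0.8)]
hole0 [([372, 201], 0.82), ([200, 321], 0.75), ([261, 322], 0.66)]
hole1 [([372, 201], 0.82), ([200, 321], 0.75), ([261, 322], 0.66)]
pin0 [([372, 202], 0.88), ([361, 182], 0.74), ([353, 168], 0.25)]
pin1 [([372, 202], 0.88), ([361, 182], 0.74), ([353, 168], 0.25)]
cup [([354, 193], 0.65)]
specimen_a [([306, 172], 0.8), ([432, 332], 0.78), ([341, 337], 0.66)]
specimen_b [([306, 172], 0.8), ([432, 332], 0.78), ([341, 337], 0.66)]
loose_tube [([343, 339], 0.78)]
marker [([355, 166], 0.53)]
1.2 [ 0.27568699 -0.56087793  0.24754681] [[ 8.97481489e-01  4.41052125e-01  7.93714569e-06]
 [ 4.41052124e-01 -8.97481489e-01  1.49026160e-05]
 [ 1.36962718e-05 -9.87412699e-06 -1.00000000e+00]] [ 0.31832934 -0.85944972  0.09792674]
```

View pics/top0.png

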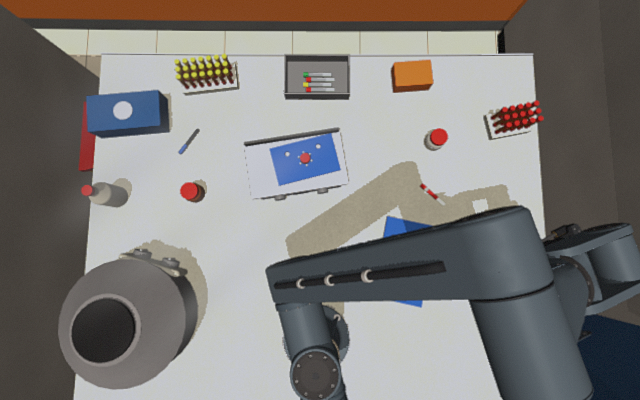

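View pics/side0.png

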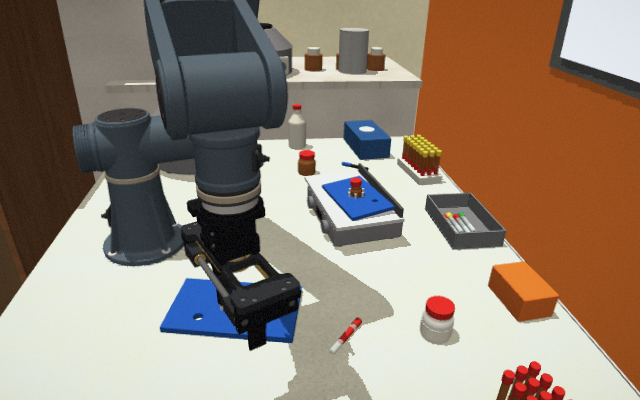

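The top view shows the target plate (blue, about (305,158)) on the mixer below the dark fence, which runs from (245,143) to (338,131). The larger blue plate at (405,260) on the table is the look-alike. I'll take a closer look and measure.

```bash
cat > h.py <<'E'
import numpy as np,cv2
from rig import bot,cams,models
def ray(c,uv,z):
    k=cams.calibration(c);n=cv2.undistortPoints(np.array(uv,float).reshape(-1,1,2),np.array(k["mtx"]),np.array(k["dist_coeffs"]))[:,0]
    R=np.array(k["R"]);o=-R.T@np.array(k["t"]);d=np.c_[n,np.ones(len(n))]@R
    return o+d*((np.broadcast_to(z,len(n))-o[2])/d[:,2])[:,None]
def proj(c,X):
    k=cams.calibration(c);return cv2.projectPoints(np.array(X,float).reshape(-1,1,3),cv2.Rodrigues(np.array(k["R"]))[0],np.array(k["t"]),np.array(k["mtx"]),np.array(k["dist_coeffs"]))[0][:,0]
E
python3 - <<'E'
from h import *
p=cv2.imread("pics/top0.png");c=p[115:210,235:365]
cv2.imwrite("pics/t1.png",cv2.resize(c,None,fx=6,fy=6,interpolation=cv2.INTER_CUBIC))
p=cv2.imread("pics/side0.png");c=p[150:250,295:415]
cv2.imwrite("pics/s1.png",cv2.resize(c,None,fx=6,fy=6,interpolation=cv2.INTER_CUBIC))
print(ray("top",[[292,137],[309,147],[281,151]],.08).round(4).tolist(), ray("side",[[377,189],[372,202],[361,182]],.08).round(4).tolist())
E
```

```text
[[0.6312, 0.0787, 0.08], [0.5987, 0.0243, 0.08], [0.5855, 0.1132, 0.08]] [[0.6348, 0.0915, 0.08], [0.6022, 0.0153, 0.08], [0.5987, 0.1411, 0.08]]
```

View pics/t1.png

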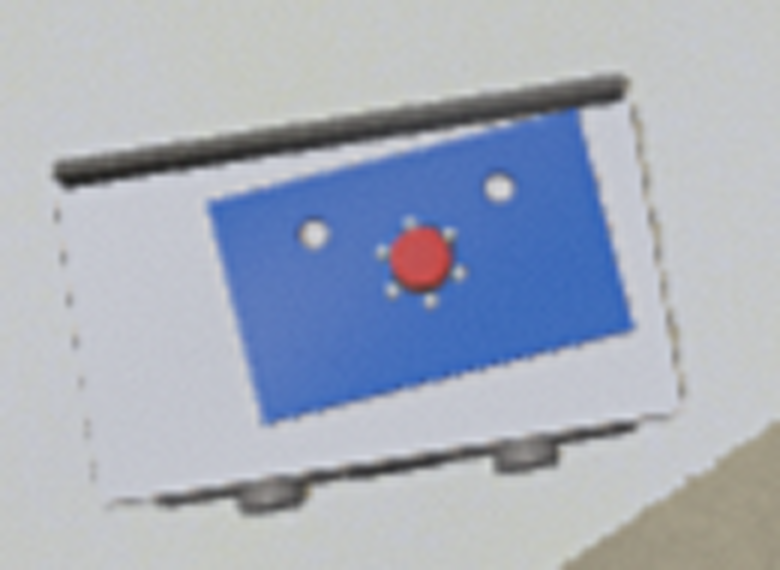

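View pics/s1.png

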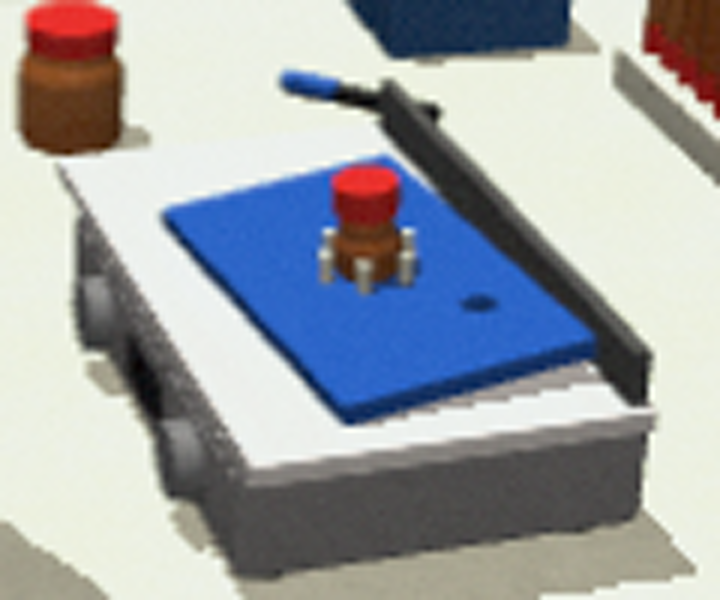

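```bash
cat >> h.py <<'E'
from scipy.optimize import least_squares
def T(q,P,tilt=0):
    c,s=np.cos(q[2]),np.sin(q[2]);P=np.array(P,float)
    if tilt:
        ct,st=np.cos(tilt),np.sin(tilt);x,z=P[:,0]+.06,P[:,2]   # hinge on near lower edge
        P=np.c_[x*ct-z*st-.06,P[:,1],x*st+z*ct]
    return np.c_[q[0]+c*P[:,0]-s*P[:,1],q[1]+s*P[:,0]+c*P[:,1],P[:,2]]
def fit(c,uv,P,tilt=0,z0=0):
    f=lambda q:(proj(c,T(q,P,tilt)+[0,0,z0])-uv).ravel()
    r=least_squares(f,[.6,.06,.2]);return r.x,np.abs(r.fun).max()
PL=[[-.06,.1,.01],[-.06,-.1,.01],[.06,-.1,.01],[.06,.1,.01]]
def report(m,p,tilt):
    d=T([0,0,-m[2]],[[p[0]-m[0],p[1]-m[1],0]])[0]
    print("plate in mixer mm",(d[:2]*1e3).round(1),"yaw",round(p[2]-m[2],3))
    h=T(p,[[.03,-.05,0],[.03,.05,0]],tilt);print("holes in mixer",[(T([0,0,-m[2]],[[a[0]-m[0],a[1]-m[1],0]])[0][:2]*1e3).round(1).tolist() for a in h])
E
python3 - <<'E'
from h import *
M=[[-.109,.155,.08],[-.109,-.155,.08],[.069,.15,.106],[.069,-.15,.106]]
C=lambda a:np.array(a)/6+[235,115]-.5+.5/6
S=lambda a:np.array(a)/6+[295,150]-.5+.5/6
m,e=fit("top",C([[103,506],[684,412],[54,162],[627,74]]),M);print("m",m.round(4),e)
p,e=fit("top",C([[266,426],[635,327],[578,107],[207,202]]),PL,.1,.08);print("p",p.round(4),e);report(m,p,.1)
m2,e=fit("side",S([[58,165],[245,470],[388,80],[652,352]]),M);print("m",m2.round(4),e)
p2,e=fit("side",S([[163,212],[346,410],[598,343],[388,155]]),PL,.1,.08);print("p",p2.round(4),e);report(m2,p2,.1)
E
```

```text
m [0.5647 0.0679 0.1599] 0.5480305250964648
p [0.5581 0.0368 0.2618] 0.2662036965093648
plate in mixer mm [-11.5 -29.6] yaw 0.102
holes in mixer [[23.0, -76.4], [12.9, 23.1]]
m [0.5665 0.0622 0.1611] 1.1378694936407214
p [0.5616 0.0294 0.2545] 0.5206095720499491
plate in mixer mm [-10.1 -31.6] yaw 0.093
holes in mixer [[24.0, -78.6], [14.7, 21.0]]
```

Both cameras agree. The mixer is at about (0.565, 0.066) with yaw 0.16. The plate sits about 11 mm short in x and 30 mm off towards −y, with yaw +0.1. First I'll move to just short of the near edge with the jaws parallel to the fence.

```bash
python3 -m handwheel '[[0.187,0.58,0,0,0,-0.1485],[0.187,0.58,0,0,0,-0.1485],[0.187,0.58,0,0,0,-0.1485],[0.187,0.58,0,0,0,-0.1485],[0.187,0.58,0,0,0,-0.1485],[0.187,0.58,0,0,0,-0.1485],[0.187,0.58,0,0,0,-0.1485],[0.187,0.58,0,0,0,-0.1485]]' 1
```

```text
time_s: 1.87
position: [0.3782, -0.2419, 0.2478]
tcp_rot: [[0.987, 0.158, 0.001], [0.158, -0.987, -0.0], [0.001, 0.001, -1.0]]
force: [1.3, 0.0, -0.5]
opening: 1.003
grasp_force: 0.0
```

```bash
python3 -m handwheel '[[0.085,0.261,0,0,0,0],[0.085,0.261,0,0,0,0],[0.085,0.261,0,0,0,0],[0.085,0.261,0,0,0,0],[0.085,0.261,0,0,0,0],[0.085,0.261,0,0,0,0],[0.085,0.261,0,0,0,0],[0.085,0.261,0,0,0,0]]' 1
```

```text
time_s: 2.53
position: [0.464, 0.0214, 0.2479]
tcp_rot: [[0.986, 0.165, 0.002], [0.165, -0.986, 0.001], [0.002, -0.001, -1.0]]
force: [-0.4, -0.6, 0.5]
opening: 0.997
grasp_force: 0.0
```

```bash
python3 -m handwheel '[[0,0,-0.04,0,0,0],[0,0,-0.075,0,0,0],[0,0,-0.1,0,0,0],[0,0,-0.118,0,0,0],[0,0,-0.13,0,0,0],[0,0,-0.138,0,0,0],[0,0,-0.138,0,0,0],[0,0,-0.138,0,0,0]]' 1
python3 - <<'E'
from h import *
for c in("side","top"):
    p,d=cams.capture(c)
    cv2.imwrite(f"pics/{c}2.png",cv2.resize(p[140:260,270:430] if c=="side" else p[100:220,225:385],None,fx=4.5,fy=4.5,interpolation=cv2.INTER_CUBIC))
E
```

```text
time_s: 3.2
position: [0.4631, 0.0169, 0.1096]
tcp_rot: [[0.987, 0.159, -0.0], [0.159, -0.987, -0.0], [-0.0, 0.0, -1.0]]
force: [0.2, -0.0, 0.5]
opening: 1.002
grasp_force: 0.0
```

View pics/side2.png

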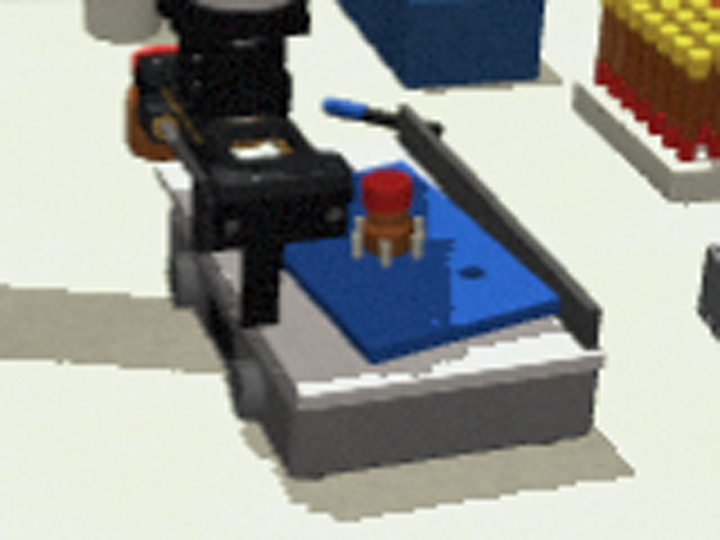

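The fingertips are just above the deck, and the near finger at crop pixel (258,320) is short of the plate edge. Next I'll push along the mixer's +x.

```bash
python3 -m handwheel '[[0.005,0.0008,0,0,0,0],[0.0095,0.0015,0,0,0,0],[0.013,0.0021,0,0,0,0],[0.0165,0.0027,0,0,0,0],[0.0195,0.0031,0,0,0,0],[0.0225,0.0036,0,0,0,0],[0.0255,0.0041,0,0,0,0],[0.028,0.0045,0,0,0,0]]' 1
python3 -m handwheel '[[0.0015,0.0002,0,0,0,0],[0.003,0.0005,0,0,0,0],[0.0045,0.0007,0,0,0,0],[0.006,0.001,0,0,0,0],[0.0075,0.0012,0,0,0,0],[0.009,0.0014,0,0,0,0],[0.009,0.0014,0,0,0,0],[0.009,0.0014,0,0,0,0]]' 1
```

```text
time_s: 3.97
position: [0.4897, 0.0223, 0.1093]
tcp_rot: [[0.987, 0.16, -0.004], [0.16, -0.987, 0.001], [-0.003, -0.001, -1.0]]
force: [-2.6, -0.4, 1.7]
opening: 1.001
grasp_force: 1.3
time_s: 4.63
position: [0.5006, 0.0231, 0.1096]
tcp_rot: [[0.987, 0.159, 0.001], [0.159, -0.987, -0.0], [0.001, 0.0, -1.0]]
force: [-0.5, 0.3, 0.1]
opening: 0.999
grasp_force: 0.4
```

```bash
python3 -m handwheel '[[0.001,0.0002,0,0,0,0],[0.002,0.0003,0,0,0,0],[0.003,0.0005,0,0,0,0],[0.003,0.0005,0,0,0,0],[0.003,0.0005,0,0,0,0],[0.003,0.0005,0,0,0,0],[0.003,0.0005,0,0,0,0],[0.003,0.0005,0,0,0,0]]' 1
python3 - <<'E'
from h import *
p,d=cams.capture("side")
cv2.imwrite("pics/side3.png",cv2.resize(p[140:240,295:415],None,fx=6,fy=6,interpolation=cv2.INTER_CUBIC))
p,d=cams.capture("top");cv2.imwrite("pics/top3.png",cv2.resize(p[115:210,235:365],None,fx=6,fy=6,interpolation=cv2.INTER_CUBIC))
a=cv2.imread("pics/side3.png");b=cv2.imread("pics/top3.png");cv2.imwrite("pics/both3.png",cv2.resize(np.vstack([np.hstack([a,np.zeros((600,60,3),np.uint8)]),b]),None,fx=.5,fy=.5))
E
```

```text
time_s: 5.3
position: [0.5029, 0.0237, 0.1095]
tcp_rot: [[0.987, 0.159, -0.0], [0.159, -0.987, -0.0], [-0.0, 0.0, -1.0]]
force: [-1.8, -0.0, -0.2]
opening: 1.0
grasp_force: 1.1
```

View pics/both3.png

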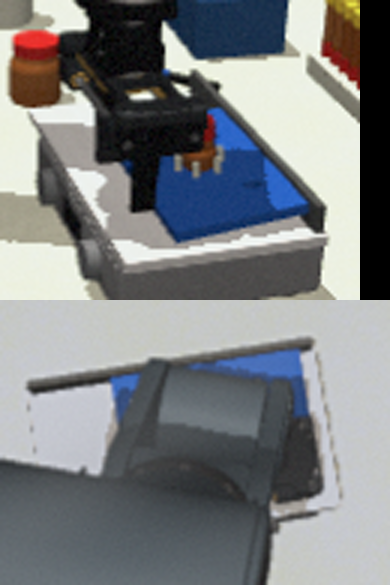

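The plate is now nearly parallel to the fence and close to it (far-right corner at (305,208) in the side crop). I'll push until the force rises.

```bash
python3 -m handwheel '[[0.001,0.0002,0,0,0,0],[0.002,0.0003,0,0,0,0],[0.003,0.0005,0,0,0,0],[0.003,0.0005,0,0,0,0],[0.003,0.0005,0,0,0,0],[0.003,0.0005,0,0,0,0],[0.003,0.0005,0,0,0,0],[0.003,0.0005,0,0,0,0]]' 1
python3 -m handwheel '[[0.001,0.0002,0,0,0,0],[0.002,0.0003,0,0,0,0],[0.003,0.0005,0,0,0,0],[0.003,0.0005,0,0,0,0],[0.003,0.0005,0,0,0,0],[0.003,0.0005,0,0,0,0],[0.003,0.0005,0,0,0,0],[0.003,0.0005,0,0,0,0]]' 1
```

```text
time_s: 6.07
position: [0.5036, 0.024, 0.1094]
tcp_rot: [[0.987, 0.16, -0.005], [0.16, -0.987, -0.0], [-0.005, -0.0, -1.0]]
force: [-5.8, -3.1, 3.6]
opening: 0.997
grasp_force: 3.4
time_s: 6.73
position: [0.5039, 0.0242, 0.1093]
tcp_rot: [[0.987, 0.161, -0.011], [0.161, -0.987, -0.001], [-0.011, -0.001, -1.0]]
force: [-10.4, -6.7, 6.5]
opening: 1.003
grasp_force: 5.9
```

The plate is seated against the fence. I'll back off, rise and swing round to the right-hand edge.

```bash
python3 -m handwheel '[[-0.015,-0.0024,0,0,0,0],[-0.03,-0.0048,0,0,0,0],[-0.03,-0.0048,0.04,0,0,0],[-0.03,-0.0048,0.08,0,0,0],[-0.03,-0.0048,0.12,0,0,0],[-0.03,-0.0048,0.15,0,0,0],[-0.03,-0.0048,0.15,0,0,0],[-0.03,-0.0048,0.15,0,0,0]]' 0
python3 -c "
from rig import bot;s=bot.read_state();print(s['joint_positions'],s['position'])"
```

```text
time_s: 7.4
position: [0.4814, 0.0197, 0.2619]
tcp_rot: [[0.987, 0.159, 0.008], [0.159, -0.987, -0.001], [0.008, 0.003, -1.0]]
force: [0.1, -0.1, -0.7]
opening: 0.529
grasp_force: 0.0
[-1.09881200e+01  1.79075338e+01  1.01417920e+02  2.77456273e-02
  6.01894820e+01  6.98449362e+01] [0.48138035 0.01972576 0.26194069]
```

```bash
python3 -m handwheel '[[0.02,-0.05,0,0,0,0.06],[0.04,-0.09,0,0,0,0.12],[0.08,-0.117,0,0,0,0.18],[0.11,-0.117,0,0,0,0.24],[0.11,-0.117,0,0,0,0.3],[0.11,-0.117,0,0,0,0.36],[0.11,-0.117,0,0,0,0.42],[0.11,-0.117,0,0,0,0.48]]' 0
python3 -m handwheel '[[0,0,0,0,0,0.06],[0,0,0,0,0,0.12],[0,0,0,0,0,0.18],[0,0,0,0,0,0.24],[0,0,0,0,0,0.3],[0,0,0,0,0,0.306],[0,0,0,0,0,0.306],[0,0,0,0,0,0.306]]' 0
```

```text
time_s: 8.07
position: [0.5888, -0.0971, 0.2568]
tcp_rot: [[0.431, 0.902, -0.003], [0.902, -0.431, 0.002], [0.0, -0.003, -1.0]]
force: [0.1, 0.3, 0.3]
opening: 0.504
grasp_force: 0.0
time_s: 8.73
position: [0.5888, -0.0969, 0.2584]
tcp_rot: [[-0.158, 0.987, -0.001], [0.987, 0.158, 0.001], [0.001, -0.001, -1.0]]
force: [0.1, 0.9, -0.5]
opening: 0.497
grasp_force: 0.0
```

```bash
python3 -m handwheel '[[0,0,-0.04,0,0,0],[0,0,-0.075,0,0,0],[0,0,-0.1,0,0,0],[0,0,-0.122,0,0,0],[0,0,-0.136,0,0,0],[0,0,-0.148,0,0,0],[0,0,-0.148,0,0,0],[0,0,-0.148,0,0,0]]' 0
python3 - <<'E'
from h import *
p,d=cams.capture("side");a=cv2.resize(p[130:250,290:420],None,fx=4.5,fy=4.5,interpolation=cv2.INTER_CUBIC)[:540,:585]
p,d=cams.capture("top");b=cv2.resize(p[115:210,235:365],None,fx=4.5,fy=4.5,interpolation=cv2.INTER_CUBIC)
b=np.vstack([b,np.zeros((540-len(b),b.shape[1],3),np.uint8)]);o=np.hstack([a,b]);print(o.shape,a.shape)
cv2.imwrite("pics/both4.png",cv2.resize(o,(798,int(540*798/o.shape[1]))))
E
```

```text
time_s: 9.4
position: [0.5889, -0.097, 0.1111]
tcp_rot: [[-0.159, 0.987, -0.001], [0.987, 0.159, 0.0], [0.0, -0.001, -1.0]]
force: [0.9, -0.8, -0.3]
opening: 0.497
grasp_force: 0.0
(540, 1170, 3) (540, 585, 3)
```

View pics/both4.png

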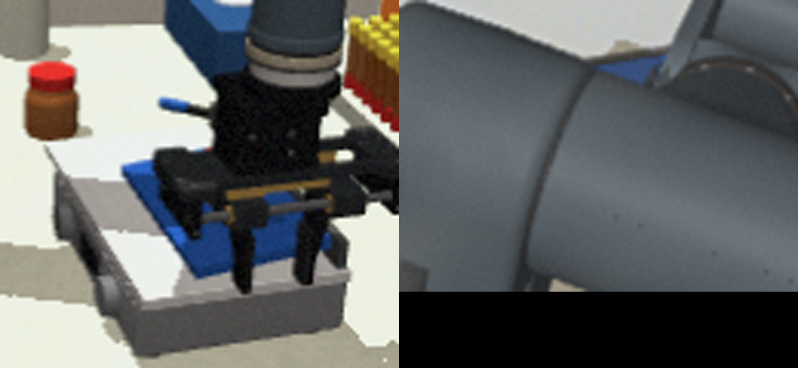

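The fingers stand right of the plate's right edge and clear of the fence. Next I'll push along mixer +y.

```bash
python3 -m handwheel '[[-0.0008,0.005,0,0,0,0],[-0.0016,0.01,0,0,0,0],[-0.0023,0.014,0,0,0,0],[-0.0029,0.018,0,0,0,0],[-0.0034,0.021,0,0,0,0],[-0.0039,0.024,0,0,0,0],[-0.0043,0.027,0,0,0,0],[-0.0048,0.03,0,0,0,0]]' 0
python3 -m handwheel '[[-0.0003,0.002,0,0,0,0],[-0.0006,0.004,0,0,0,0],[-0.001,0.006,0,0,0,0],[-0.0013,0.008,0,0,0,0],[-0.0016,0.01,0,0,0,0],[-0.0019,0.012,0,0,0,0],[-0.0019,0.012,0,0,0,0],[-0.0019,0.012,0,0,0,0]]' 0
```

```text
time_s: 10.17
position: [0.5844, -0.0674, 0.1119]
tcp_rot: [[-0.161, 0.987, 0.001], [0.987, 0.161, -0.001], [-0.001, 0.0, -1.0]]
force: [-1.3, -3.8, 1.6]
opening: 0.5
grasp_force: 1.5
time_s: 10.83
position: [0.5822, -0.0544, 0.1114]
tcp_rot: [[-0.16, 0.987, -0.0], [0.987, 0.16, 0.001], [0.001, -0.0, -1.0]]
force: [0.8, -1.1, 0.6]
opening: 0.501
grasp_force: 0.5
```

```bash
python3 -m handwheel '[[-0.0002,0.001,0,0,0,0],[-0.0004,0.0025,0,0,0,0],[-0.0006,0.004,0,0,0,0],[-0.0009,0.0055,0,0,0,0],[-0.0011,0.007,0,0,0,0],[-0.0013,0.008,0,0,0,0],[-0.0013,0.008,0,0,0,0],[-0.0013,0.008,0,0,0,0]]' 0
python3 -m handwheel '[[-0.0001,0.0007,0,0,0,0],[-0.0002,0.0013,0,0,0,0],[-0.0003,0.002,0,0,0,0],[-0.0004,0.0027,0,0,0,0],[-0.0005,0.0033,0,0,0,0],[-0.0006,0.004,0,0,0,0],[-0.0006,0.004,0,0,0,0],[-0.0006,0.004,0,0,0,0]]' 0
```

```text
time_s: 11.5
position: [0.5806, -0.0464, 0.1114]
tcp_rot: [[-0.16, 0.987, -0.001], [0.987, 0.16, 0.001], [0.001, -0.001, -1.0]]
force: [-0.3, 0.1, -0.4]
opening: 0.498
grasp_force: 0.0
time_s: 12.17
position: [0.5804, -0.0432, 0.1115]
tcp_rot: [[-0.16, 0.987, -0.0], [0.987, 0.16, -0.0], [-0.0, -0.0, -1.0]]
force: [-0.8, -2.5, 0.7]
opening: 0.5
grasp_force: 0.9
```

```bash
python3 -m handwheel '[[-0.0001,0.0005,0,0,0,0],[-0.0002,0.001,0,0,0,0],[-0.0003,0.0015,0,0,0,0],[-0.0003,0.002,0,0,0,0],[-0.0003,0.002,0,0,0,0],[-0.0003,0.002,0,0,0,0],[-0.0003,0.002,0,0,0,0],[-0.0003,0.002,0,0,0,0]]' 0
python3 - <<'E'
from h import *
p,d=cams.capture("side");cv2.imwrite("pics/s5.png",cv2.resize(p[150:250,295:415],None,fx=6,fy=6,interpolation=cv2.INTER_CUBIC))
E
```

```text
time_s: 12.83
position: [0.58, -0.041, 0.1115]
tcp_rot: [[-0.16, 0.987, -0.0], [0.987, 0.16, 0.0], [0.0, -0.0, -1.0]]
force: [-0.8, -1.2, -0.2]
opening: 0.496
grasp_force: 0.7
```

View pics/s5.png

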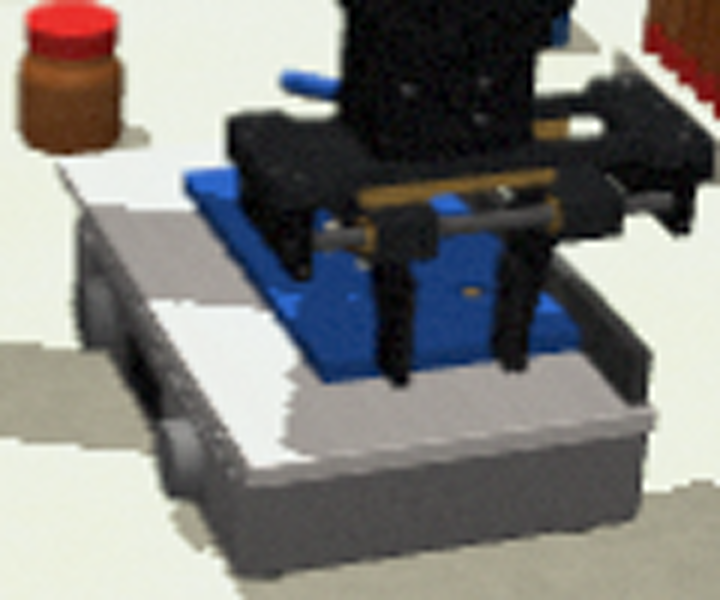

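Brass is now visible in the hole at crop (470,292), so it's almost aligned. I'll keep pushing gently and watch the force.

```bash
python3 -m handwheel '[[-0.0001,0.0005,0,0,0,0],[-0.0002,0.001,0,0,0,0],[-0.0003,0.0015,0,0,0,0],[-0.0003,0.002,0,0,0,0],[-0.0003,0.002,0,0,0,0],[-0.0003,0.002,0,0,0,0],[-0.0003,0.002,0,0,0,0],[-0.0003,0.002,0,0,0,0]]' 0
python3 -m handwheel '[[-0.0001,0.0005,0,0,0,0],[-0.0002,0.001,0,0,0,0],[-0.0003,0.0015,0,0,0,0],[-0.0003,0.002,0,0,0,0],[-0.0003,0.002,0,0,0,0],[-0.0003,0.002,0,0,0,0],[-0.0003,0.002,0,0,0,0],[-0.0003,0.002,0,0,0,0]]' 0
python3 - <<'E'
from h import *
p,d=cams.capture("side");cv2.imwrite("pics/s6.png",cv2.resize(p[150:250,295:415],None,fx=6,fy=6,interpolation=cv2.INTER_CUBIC))
E
```

```text
time_s: 13.55
position: [0.5798, -0.0393, 0.1116]
tcp_rot: [[-0.16, 0.987, 0.0], [0.987, 0.16, -0.0], [-0.0, 0.0, -1.0]]
force: [-0.4, -4.2, 0.7]
opening: 0.502
grasp_force: 1.9
time_s: 14.22
position: [0.5798, -0.0389, 0.1116]
tcp_rot: [[-0.161, 0.987, 0.001], [0.987, 0.161, -0.003], [-0.003, 0.0, -1.0]]
force: [-1.3, -8.5, -0.7]
opening: 0.5
grasp_force: 4.3
```

The plate has stopped and the force is rising, so the pins appear to be engaged. I'll back off, rise and check.

```bash
python3 -m handwheel '[[0.0016,-0.01,0,0,0,0],[0.005,-0.03,0,0,0,0],[0.006,-0.04,0.03,0,0,0],[0.006,-0.05,0.07,0,0,0],[0.006,-0.08,0.1,0,0,0],[0,-0.12,0.12,0,0,0],[-0.03,-0.16,0.13,0,0,0],[-0.06,-0.2,0.13,0,0,0]]' 0
python3 -m handwheel '[[-0.02,-0.04,0,0,0,0],[-0.04,-0.08,0,0,0,0],[-0.06,-0.12,0,0,0,0],[-0.08,-0.16,0,0,0,0],[-0.1,-0.2,0,0,0,0],[-0.12,-0.24,0,0,0,0],[-0.12,-0.26,0,0,0,0],[-0.12,-0.26,0,0,0,0]]' 0
python3 - <<'E'
from h import *
p,d=cams.capture("side");a=cv2.resize(p[150:250,295:415],None,fx=6,fy=6,interpolation=cv2.INTER_CUBIC)
p,d=cams.capture("top");b=cv2.resize(p[115:210,235:365],None,fx=6,fy=6,interpolation=cv2.INTER_CUBIC)
cv2.imwrite("pics/s7.png",a);cv2.imwrite("pics/t7.png",b)
E
```

```text
time_s: 14.93
position: [0.5338, -0.2216, 0.2435]
tcp_rot: [[-0.161, 0.987, 0.007], [0.987, 0.161, -0.002], [-0.003, 0.006, -1.0]]
force: [-0.4, 0.0, -0.6]
opening: 0.5
grasp_force: 0.0
time_s: 15.6
position: [0.4102, -0.4875, 0.2408]
tcp_rot: [[-0.154, 0.988, 0.003], [0.988, 0.154, -0.005], [-0.006, 0.002, -1.0]]
force: [0.9, 0.7, -0.1]
opening: 0.498
grasp_force: 0.0
```

View pics/s7.png

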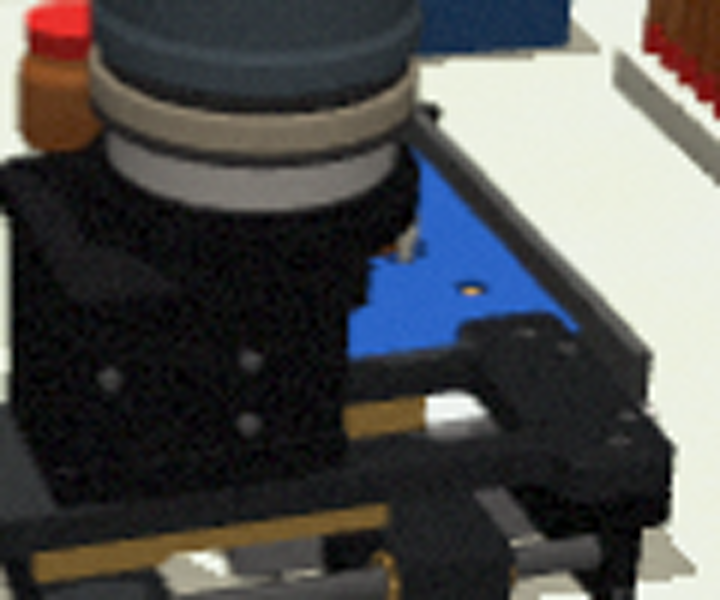

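View pics/t7.png

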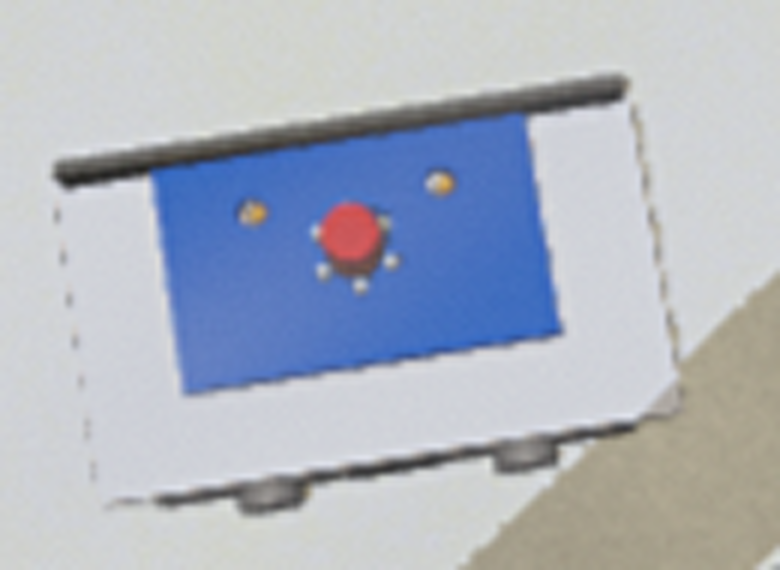

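```bash
python3 - <<'E'
from h import *
C=lambda a:np.array(a)/6+[235,115]-.5+.5/6
I=lambda a:((np.array(a)-[235,115]+.5-.5/6)*6).round(0).tolist()
m=np.array([.5647,.0679,.1599])
uv=C([[183,395],[564,332],[526,113],[152,172]])
for t in(0,.05,.1):
    p,e=fit("top",uv,PL,t,.08);print(t,p.round(4),e);report(m,p,t)
    X=[[.03,-.05,.01],[.03,.05,.01],[0,0,.01],[0,0,.056]]+[[.0205*np.cos(a),.0205*np.sin(a),.024] for a in np.arange(6)*np.pi/3]
    print(I(proj("top",T(p,X,t)+[0,0,.08])))
print("pintops",I(proj("top",T(m,[[.03,-.05,.089],[.03,.05,.089]]))))
d0=cams.capture("top")[1]
P=T(m,[[x,y,.09] for x in(-.05,0,.045) for y in(-.09,-.07,.07,.09)])
u=proj("top",P).round().astype(int)
k=cams.calibration("top");R=np.array(k["R"]);t=np.array(k["t"])
import itertools
for (c,r) in u:
    z=np.median(d0[r-1:r+2,c-1:c+2]);n=cv2.undistortPoints(np.array([[[c,r]]],float),k["mtx"],k["dist_coeffs"])[0,0]
    print((R.T@(np.array([n[0]*z,n[1]*z,z])-t)).round(4)[2],end=" ")
E
```

```text
0 [0.565  0.0711 0.1642] 0.2186755643882634
plate in mixer mm [0.8 3.1] yaw 0.004
holes in mixer [[31.0, -46.8], [30.6, 53.2]]
[[442.0, 182.0], [254.0, 212.0], [357.0, 252.0], [351.0, 232.0], [349.0, 208.0], [318.0, 233.0], [324.0, 271.0], [361.0, 285.0], [392.0, 260.0], [386.0, 222.0]]
0.05 [0.5648 0.0709 0.1638] 0.4353745278543215
plate in mixer mm [0.6 3. ] yaw 0.004
holes in mixer [[30.7, -46.9], [30.3, 53.1]]
[[442.0, 182.0], [253.0, 212.0], [357.0, 253.0], [351.0, 237.0], [349.0, 209.0], [318.0, 234.0], [324.0, 273.0], [361.0, 287.0], [392.0, 262.0], [386.0, 223.0]]
0.1 [0.5647 0.0708 0.1634] 0.6369895777413603
plate in mixer mm [0.5 2.9] yaw 0.003
holes in mixer [[30.2, -47.0], [29.8, 53.0]]
[[442.0, 181.0], [253.0, 211.0], [357.0, 253.0], [352.0, 242.0], [349.0, 210.0], [318.0, 235.0], [324.0, 275.0], [362.0, 289.0], [393.0, 264.0], [386.0, 225.0]]
pintops [[448.0, 184.0], [260.0, 213.0]]
0.0886 0.0909 0.0897 0.0908 0.0896 0.0916 0.0893 0.0934 0.0903 0.0914 0.0895 0.0893
```

The plate is flat: the top surface reads about 90 mm at all 12 points, and the tilt-0 fit is best. Both pins sit inside their holes and the cap is where an upright cup should show it. Handing in.

```bash
python3 -c "
from rig import bot;print(bot.hand_in())"
```

```text
the job is handed in; nothing more can be done
None
```

I nudged the plate against the fence and sideways until it dropped over both pins. My last camera check showed it flat on the deck with the cup upright and the arm clear. I've handed the job in, but no verdict came back.

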